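# Spread the rolls in the bread warmer

## Task

Slide the bread warmer's glass guard all the way open and spread the huddled heap of rolls over the dark tray in one even layer: some in every quarter of the tray, at least 2 cm clear between any two rolls, none on top of another. Then slide the guard fully shut without slamming it, and only after that push the red lever right over to on (away from the robot). Leave the other things on the counter where they are.

Things in the scene. Friction and masses are not known exactly. Their poses are not given: they have to be found in the camera images.
- warmer: fixed bread warmer: steel sunken tray, dark floor. Origin: tray centre at counter level; z up, y = the way the guard opens. Floor at z = 30 mm, clear inside 240 (x) by 380 mm (y); walls 12 mm thick, tops at z = 75 mm. Rails 12 mm wide at x = +-165 mm, tops at z = 123 mm, from y = -202 to +608 mm: the open guard parks on them beyond the tray's +y end
- guard (a joint): slide of the guard, m: 0 = shut (covers the whole tray), 0.39 = all the way open; stays where it is left. Clear glass panel 316 x 400 x 6 mm, top face 120 mm over the counter; slides with about 2 N
- guard_handle (a point): middle of the guard's black handle: an upright fin 100 mm long (along the warmer's x), 14 mm thick (along y), from the glass up to 40 mm above it; this point lies 25 mm above the middle of the 6 mm glass (22 mm above its top face) and 170 mm towards -y from the panel's middle. It moves with the guard
- switch (a joint): power lever, rad: 0 = off (leans to the warmer's -x, towards the robot), 1.0 = on (leans to +x, away); stays where it is left. Pivot on a grey block 70 x 50 mm on the black control box, at x = 0, y = -280, z = 72 mm in the warmer's frame, axis along y; needs about 1 N at the tip
- switch_tip (a point): centre of the lever's red ball tip, 26 mm across, 80 mm from the pivot; about 142 mm over the counter at either end of its swing
- roll_a: crusty golden round bread roll, firm, 62 mm across and 40 mm high, flat base and domed top with a pale cross cut, about 70 g; origin at its centre (20 mm above its base), z up through the dome
- roll_b: crusty golden round bread roll, firm, 62 mm across and 40 mm high, flat base and domed top with a pale cross cut, about 70 g; origin at its centre (20 mm above its base), z up through the dome
- roll_c: crusty golden round bread roll, firm, 62 mm across and 40 mm high, flat base and domed top with a pale cross cut, about 70 g; origin at its centre (20 mm above its base), z up through the dome
- roll_t: crusty golden round bread roll, firm, 62 mm across and 40 mm high, flat base and domed top with a pale cross cut, about 70 g; origin at its centre (20 mm above its base), z up through the dome
- roll_d: crusty golden round bread roll, firm, 62 mm across and 40 mm high, flat base and domed top with a pale cross cut, about 70 g; origin at its centre (20 mm above its base), z up through the dome; may be absent
- roll_e: crusty golden round bread roll, firm, 62 mm across and 40 mm high, flat base and domed top with a pale cross cut, about 70 g; origin at its centre (20 mm above its base), z up through the dome; may be absent
- roll_f: crusty golden round bread roll, firm, 62 mm across and 40 mm high, flat base and domed top with a pale cross cut, about 70 g; origin at its centre (20 mm above its base), z up through the dome; may be absent
- roll_g: crusty golden round bread roll, firm, 62 mm across and 40 mm high, flat base and domed top with a pale cross cut, about 70 g; origin at its centre (20 mm above its base), z up through the dome; may be absent
- butter: butter dish, white plate 90 x 150 mm with blue cover, 56 mm high; bystander; origin at the centre of its underside
- mug: blue mug, 80 mm across, 90 mm high; bystander; origin at the centre of its underside
- mill: dark wooden mill, 52 mm across, 120 mm high; bystander; origin at the centre of its underside
Not all that is in view belongs to the job. What is shaped like the roll_g but grey or pink is not meant.

How it is judged (in metres and radians):
On the way, in this order (a step that is already met when the one before it is completed fails the run):
1. the guard is slid all the way open (value of joint guard above 0.35 m), for 0.2 s.
2. the rolls lie spread over the tray, with the switch still off (z of roll_a in the frame of warmer between 0.035 and 0.07 m and x of roll_a in the frame of warmer between -0.12 and 0.12 m and y of roll_a in the frame of warmer between -0.19 and 0.19 m and z of roll_b in the frame of warmer between 0.035 and 0.07 m and x of roll_b in the frame of warmer between -0.12 and 0.12 m and y of roll_b in the frame of warmer between -0.19 and 0.19 m and z of roll_c in the frame of warmer between 0.035 and 0.07 m and x of roll_c in the frame of warmer between -0.12 and 0.12 m and y of roll_c in the frame of warmer between -0.19 and 0.19 m and z of roll_t in the frame of warmer between 0.035 and 0.07 m and x of roll_t in the frame of warmer between -0.12 and 0.12 m and y of roll_t in the frame of warmer between -0.19 and 0.19 m and z of roll_d in the frame of warmer between 0.035 and 0.07 m and x of roll_d in the frame of warmer between -0.12 and 0.12 m and y of roll_d in the frame of warmer between -0.19 and 0.19 m and z of roll_e in the frame of warmer between 0.035 and 0.07 m and x of roll_e in the frame of warmer between -0.12 and 0.12 m and y of roll_e in the frame of warmer between -0.19 and 0.19 m and z of roll_f in the frame of warmer between 0.035 and 0.07 m and x of roll_f in the frame of warmer between -0.12 and 0.12 m and y of roll_f in the frame of warmer between -0.19 and 0.19 m and z of roll_g in the frame of warmer between 0.035 and 0.07 m and x of roll_g in the frame of warmer between -0.12 and 0.12 m and y of roll_g in the frame of warmer between -0.19 and 0.19 m and horizontal distance between roll_a and roll_b above 0.08 m and horizontal distance between each of roll_a, roll_b and roll_c above 0.08 m and horizontal distance between each of roll_a, roll_b, roll_c and roll_t above 0.08 m and horizontal distance between each of roll_a, roll_b, roll_c, roll_t and roll_d above 0.08 m and horizontal distance between each of roll_a, roll_b, roll_c, roll_t, roll_d and roll_e above 0.08 m and horizontal distance between each of roll_a, roll_b, roll_c, roll_t, roll_d, roll_e and roll_f above 0.08 m and horizontal distance between each of roll_a, roll_b, roll_c, roll_t, roll_d, roll_e, roll_f and roll_g above 0.08 m and ((x of roll_a in the frame of warmer below -0.012 m and y of roll_a in the frame of warmer below -0.012 m) or (x of roll_b in the frame of warmer below -0.012 m and y of roll_b in the frame of warmer below -0.012 m) or (x of roll_c in the frame of warmer below -0.012 m and y of roll_c in the frame of warmer below -0.012 m) or (x of roll_t in the frame of warmer below -0.012 m and y of roll_t in the frame of warmer below -0.012 m) or (x of roll_d in the frame of warmer below -0.012 m and y of roll_d in the frame of warmer below -0.012 m) or (x of roll_e in the frame of warmer below -0.012 m and y of roll_e in the frame of warmer below -0.012 m) or (x of roll_f in the frame of warmer below -0.012 m and y of roll_f in the frame of warmer below -0.012 m) or (x of roll_g in the frame of warmer below -0.012 m and y of roll_g in the frame of warmer below -0.012 m)) and ((x of roll_a in the frame of warmer below -0.012 m and y of roll_a in the frame of warmer above 0.012 m) or (x of roll_b in the frame of warmer below -0.012 m and y of roll_b in the frame of warmer above 0.012 m) or (x of roll_c in the frame of warmer below -0.012 m and y of roll_c in the frame of warmer above 0.012 m) or (x of roll_t in the frame of warmer below -0.012 m and y of roll_t in the frame of warmer above 0.012 m) or (x of roll_d in the frame of warmer below -0.012 m and y of roll_d in the frame of warmer above 0.012 m) or (x of roll_e in the frame of warmer below -0.012 m and y of roll_e in the frame of warmer above 0.012 m) or (x of roll_f in the frame of warmer below -0.012 m and y of roll_f in the frame of warmer above 0.012 m) or (x of roll_g in the frame of warmer below -0.012 m and y of roll_g in the frame of warmer above 0.012 m)) and ((x of roll_a in the frame of warmer above 0.012 m and y of roll_a in the frame of warmer below -0.012 m) or (x of roll_b in the frame of warmer above 0.012 m and y of roll_b in the frame of warmer below -0.012 m) or (x of roll_c in the frame of warmer above 0.012 m and y of roll_c in the frame of warmer below -0.012 m) or (x of roll_t in the frame of warmer above 0.012 m and y of roll_t in the frame of warmer below -0.012 m) or (x of roll_d in the frame of warmer above 0.012 m and y of roll_d in the frame of warmer below -0.012 m) or (x of roll_e in the frame of warmer above 0.012 m and y of roll_e in the frame of warmer below -0.012 m) or (x of roll_f in the frame of warmer above 0.012 m and y of roll_f in the frame of warmer below -0.012 m) or (x of roll_g in the frame of warmer above 0.012 m and y of roll_g in the frame of warmer below -0.012 m)) and ((x of roll_a in the frame of warmer above 0.012 m and y of roll_a in the frame of warmer above 0.012 m) or (x of roll_b in the frame of warmer above 0.012 m and y of roll_b in the frame of warmer above 0.012 m) or (x of roll_c in the frame of warmer above 0.012 m and y of roll_c in the frame of warmer above 0.012 m) or (x of roll_t in the frame of warmer above 0.012 m and y of roll_t in the frame of warmer above 0.012 m) or (x of roll_d in the frame of warmer above 0.012 m and y of roll_d in the frame of warmer above 0.012 m) or (x of roll_e in the frame of warmer above 0.012 m and y of roll_e in the frame of warmer above 0.012 m) or (x of roll_f in the frame of warmer above 0.012 m and y of roll_f in the frame of warmer above 0.012 m) or (x of roll_g in the frame of warmer above 0.012 m and y of roll_g in the frame of warmer above 0.012 m)) and linear speed of each of roll_a, roll_b, roll_c, roll_t, roll_d, roll_e, roll_f, roll_g below 0.02 m/s and value of joint switch below 0.25 rad), for 0.2 s.
3. the guard is shut over the spread rolls, with the switch still off (all of step 2 and value of joint guard below 0.012 m), for 0.2 s.
At the end, for the whole second after the job is handed in: every roll lies at rest on the tray floor in a single layer, centres at least 80 mm apart (rolls 62 mm across), at least one roll's centre in each quarter of the tray (12 mm past both middle lines); the guard is shut (within 12 mm) and the lever is on (over 0.75 rad) (z of roll_a in the frame of warmer between 0.035 and 0.07 m and x of roll_a in the frame of warmer between -0.12 and 0.12 m and y of roll_a in the frame of warmer between -0.19 and 0.19 m and z of roll_b in the frame of warmer between 0.035 and 0.07 m and x of roll_b in the frame of warmer between -0.12 and 0.12 m and y of roll_b in the frame of warmer between -0.19 and 0.19 m and z of roll_c in the frame of warmer between 0.035 and 0.07 m and x of roll_c in the frame of warmer between -0.12 and 0.12 m and y of roll_c in the frame of warmer between -0.19 and 0.19 m and z of roll_t in the frame of warmer between 0.035 and 0.07 m and x of roll_t in the frame of warmer between -0.12 and 0.12 m and y of roll_t in the frame of warmer between -0.19 and 0.19 m and z of roll_d in the frame of warmer between 0.035 and 0.07 m and x of roll_d in the frame of warmer between -0.12 and 0.12 m and y of roll_d in the frame of warmer between -0.19 and 0.19 m and z of roll_e in the frame of warmer between 0.035 and 0.07 m and x of roll_e in the frame of warmer between -0.12 and 0.12 m and y of roll_e in the frame of warmer between -0.19 and 0.19 m and z of roll_f in the frame of warmer between 0.035 and 0.07 m and x of roll_f in the frame of warmer between -0.12 and 0.12 m and y of roll_f in the frame of warmer between -0.19 and 0.19 m and z of roll_g in the frame of warmer between 0.035 and 0.07 m and x of roll_g in the frame of warmer between -0.12 and 0.12 m and y of roll_g in the frame of warmer between -0.19 and 0.19 m and horizontal distance between roll_a and roll_b above 0.08 m and horizontal distance between each of roll_a, roll_b and roll_c above 0.08 m and horizontal distance between each of roll_a, roll_b, roll_c and roll_t above 0.08 m and horizontal distance between each of roll_a, roll_b, roll_c, roll_t and roll_d above 0.08 m and horizontal distance between each of roll_a, roll_b, roll_c, roll_t, roll_d and roll_e above 0.08 m and horizontal distance between each of roll_a, roll_b, roll_c, roll_t, roll_d, roll_e and roll_f above 0.08 m and horizontal distance between each of roll_a, roll_b, roll_c, roll_t, roll_d, roll_e, roll_f and roll_g above 0.08 m and ((x of roll_a in the frame of warmer below -0.012 m and y of roll_a in the frame of warmer below -0.012 m) or (x of roll_b in the frame of warmer below -0.012 m and y of roll_b in the frame of warmer below -0.012 m) or (x of roll_c in the frame of warmer below -0.012 m and y of roll_c in the frame of warmer below -0.012 m) or (x of roll_t in the frame of warmer below -0.012 m and y of roll_t in the frame of warmer below -0.012 m) or (x of roll_d in the frame of warmer below -0.012 m and y of roll_d in the frame of warmer below -0.012 m) or (x of roll_e in the frame of warmer below -0.012 m and y of roll_e in the frame of warmer below -0.012 m) or (x of roll_f in the frame of warmer below -0.012 m and y of roll_f in the frame of warmer below -0.012 m) or (x of roll_g in the frame of warmer below -0.012 m and y of roll_g in the frame of warmer below -0.012 m)) and ((x of roll_a in the frame of warmer below -0.012 m and y of roll_a in the frame of warmer above 0.012 m) or (x of roll_b in the frame of warmer below -0.012 m and y of roll_b in the frame of warmer above 0.012 m) or (x of roll_c in the frame of warmer below -0.012 m and y of roll_c in the frame of warmer above 0.012 m) or (x of roll_t in the frame of warmer below -0.012 m and y of roll_t in the frame of warmer above 0.012 m) or (x of roll_d in the frame of warmer below -0.012 m and y of roll_d in the frame of warmer above 0.012 m) or (x of roll_e in the frame of warmer below -0.012 m and y of roll_e in the frame of warmer above 0.012 m) or (x of roll_f in the frame of warmer below -0.012 m and y of roll_f in the frame of warmer above 0.012 m) or (x of roll_g in the frame of warmer below -0.012 m and y of roll_g in the frame of warmer above 0.012 m)) and ((x of roll_a in the frame of warmer above 0.012 m and y of roll_a in the frame of warmer below -0.012 m) or (x of roll_b in the frame of warmer above 0.012 m and y of roll_b in the frame of warmer below -0.012 m) or (x of roll_c in the frame of warmer above 0.012 m and y of roll_c in the frame of warmer below -0.012 m) or (x of roll_t in the frame of warmer above 0.012 m and y of roll_t in the frame of warmer below -0.012 m) or (x of roll_d in the frame of warmer above 0.012 m and y of roll_d in the frame of warmer below -0.012 m) or (x of roll_e in the frame of warmer above 0.012 m and y of roll_e in the frame of warmer below -0.012 m) or (x of roll_f in the frame of warmer above 0.012 m and y of roll_f in the frame of warmer below -0.012 m) or (x of roll_g in the frame of warmer above 0.012 m and y of roll_g in the frame of warmer below -0.012 m)) and ((x of roll_a in the frame of warmer above 0.012 m and y of roll_a in the frame of warmer above 0.012 m) or (x of roll_b in the frame of warmer above 0.012 m and y of roll_b in the frame of warmer above 0.012 m) or (x of roll_c in the frame of warmer above 0.012 m and y of roll_c in the frame of warmer above 0.012 m) or (x of roll_t in the frame of warmer above 0.012 m and y of roll_t in the frame of warmer above 0.012 m) or (x of roll_d in the frame of warmer above 0.012 m and y of roll_d in the frame of warmer above 0.012 m) or (x of roll_e in the frame of warmer above 0.012 m and y of roll_e in the frame of warmer above 0.012 m) or (x of roll_f in the frame of warmer above 0.012 m and y of roll_f in the frame of warmer above 0.012 m) or (x of roll_g in the frame of warmer above 0.012 m and y of roll_g in the frame of warmer above 0.012 m)) and linear speed of each of roll_a, roll_b, roll_c, roll_t, roll_d, roll_e, roll_f, roll_g below 0.02 m/s and value of joint guard below 0.012 m and value of joint switch above 0.75 rad and velocity of joint guard below 0.01 m/s); the robot touches nothing.
It fails at once if a bystander is shifted by more than 40 mm (distance of any of mug, mill, butter from where it was at the start of the episode above 0.04 m).
It fails at once if the guard is slammed (faster than 0.6 m/s) (velocity of joint guard above 0.6 m/s or velocity of joint guard below -0.6 m/s).
Of roll_d, roll_e, roll_f, roll_g only 2 to 4 are there at a start; the rules pass over those that are not, and their reading is None.
At some moment in a run one of roll_a, roll_b, roll_c may be knocked a few centimetres aside while the robot is not near it.
Once in a run the grip may slacken for a moment while it holds something.
It also fails if it takes over 210 s, if anything falls off the work surface, if the arm or the gripper's body presses on something with over 40 N, if the wrist force passes 120 N, or if a joint passes its speed limit or range.

## Robot

A 6-joint arm with a two-finger parallel gripper is mounted at the origin on the work surface. World frame = base frame: x ahead of the robot, y to its left, z up, the work surface at z = 0. Lengths are in mm, angles in rad, forces in N, time in s.
With the tool pointing down it reaches from about 350 to 925 mm from the base axis. Payload 6.4 kg.
Tool frame: the origin (TCP) lies at the very end of the fingers, on their centre line; the grasp point (between the pads) lies arm.pinch_z behind it (arm.pinch_z is the distance from the TCP to the grasp point, in mm); z points along the fingers, y is the line along which they close (so a half turn about z gives the same grasp; the last joint's range is limited). The gripper opens to 85 mm and grips with 20 to 120 N. Pads are 22 mm wide; open, the fingers measure 114 mm over their backs; the gripper's body (76 mm by 85 mm) begins 54 mm behind the grasp point. The pads swing forward as they close: fully open they stand 13 mm farther back than shut.
Start: joints at [-1.444, 0.245, 1.558, -0, 1.339, -0.174], TCP at [192.59, -620.825, 231.29] pointing down, gripper open.
Joint ranges: [-3.13, 3.13], [-1.02, 2.26], [0.13, 2.54], [-0.95, 4.09], [0.21, 2.88], [-2.74, 2.74]. Speed limits (rad/s): [2.57, 2.57, 3.14, 3.14, 3.14, 3.14].

## Interface

Orientations are given as a unit quaternion [x, y, z, w].
In Python, from station import arm gives the robot as it stands. The module is installed in compiled form; this text tells all that it offers. Calls block until the motion is done:
- arm.goto(position, orientation): joint-space move of the TCP to a pose.
- arm.movel(position, ori=None, vel=150, f_stop=None): straight line of the TCP; ori=None keeps the orientation; vel is the mean speed in mm/s. With f_stop (N) it stops when the force on the tool has changed by that much, and returns True; else False.
- arm.set_joints(angles): joint-space move.
- arm.gripper_to(opening): finger opening in mm; the grip force is fixed at half the most; returns when the fingers have stopped.
- arm.wait(seconds).
- arm.solve_ik(position, orientation): joint angles nearest the present ones, or None.
- arm.get_obs(): the state.
- arm.read_camera(name): name is "scene" or "top" or "wrist"; returns the picture (400x640x3 uint8, blue, green, red); there is no depth.
- arm.camera_model(name): a dict with "intrinsics" (3x3 intrinsics, pixels), "origin" and "rotation" of the camera in the world; the wrist camera has in their place "T_tool_cam" (4x4, takes a point from camera to tool coordinates, whose origin is the TCP and whose axes are the flange's). Camera axes: x right, y down, z forward; pixel columns grow to the right and rows downward; lengths in mm; the calibration is good to about 2 mm. A picture is of the moment at which its call begins: read the wrist's pose just before it. camera_model takes no time and is no camera call.
A pose or a line that the arm cannot do raises arm.Unreachable and nothing moves.
- arm.finish_job(): hands the job in; it is judged then, once.
The state is a dict: "clock": time; "qpos": joint angles; "joint_vel": joint speeds; "tau": joint torques, N m; "ee_pos": TCP position; "tool_rot": TCP orientation; "wrist_force": force on the tool from outside, world axes, zero at the start; "wrist_torque": the same for the moment, N m; "opening": finger opening in mm; "finger_force": force on a finger pad.
Only numpy, scipy, OpenCV 4.12 (cv2) and the standard library are available. Lean on these libraries where they do the work, as an engineer would, in place of code of your own. Each camera call takes 0.05 s, during which the arm holds its last target. There are 200 camera calls.

## Working session

There is one attempt and no reset: what is moved stays moved. The work goes in short steps, each a Python script; the robot and the scene stay as the last script left them, time stands still between calls to the robot, and variables do not carry over. Pictures are saved under pics/ and viewed, at most 14 in all, crops included, and the job is handed in when it is done.

```bash
mkdir -p pics; python3 - <<'E'
from station import arm
import cv2,numpy as np
for n in ["top","scene"]:
    im=arm.read_camera(n); cv2.imwrite(f"pics/{n}0.png",im)
    m=arm.camera_model(n); print(n,{k:np.round(v,3).tolist() for k,v in m.items() if k!='name'})
print(arm.camera_model("wrist")); print(arm.pinch_z); print(arm.get_obs())
E
```

```text
top {'intrinsics': [[418.966, 0.0, 320.167], [0.0, 418.966, 196.953], [0.0, 0.0, 1.0]], 'origin': [306.878, -254.757, 1077.261], 'rotation': [-0.703, 0.704, -0.077, 0.072]}
scene {'intrinsics': [[384.576, 0.0, 318.93], [0.0, 384.576, 201.756], [0.0, 0.0, 1.0]], 'origin': [1182.515, -605.891, 704.656], 'rotation': [0.779, 0.449, -0.228, -0.374]}
{'intrinsics': array([[277.34369066,   0.        , 321.53978813],
       [  0.        , 277.34369066, 195.33054497],
       [  0.        ,   0.        ,   1.        ]]), 'T_tool_cam': array([[-1.31179381e-03, -9.44258018e-01, -3.29203697e-01,
         8.47750504e+01],
       [ 9.99999115e-01, -1.16607797e-03, -6.40072332e-04,
         7.86972711e-01],
       [ 2.20516253e-04, -3.29204246e-01,  9.44258712e-01,
        -1.41059769e+02],
       [ 0.00000000e+00,  0.00000000e+00,  0.00000000e+00,
         1.00000000e+00]])}
18.700000000000003
{'clock': 0.1, 'qpos': array([-1.44410185e+00,  2.45759183e-01,  1.55888929e+00, -1.59655286e-05,
        1.33866974e+00, -1.74114303e-01]), 'joint_vel': array([-0.00037333, -0.00199057, -0.00259577,  0.00160834,  0.00084827,
       -0.0004303 ]), 'tau': array([ 9.46284672e-04, -4.30670679e+01, -3.27128506e+01, -7.48416232e-05,
        2.82761277e-03, -1.35986309e-05]), 'ee_pos': array([ 192.52001542, -620.31903303,  230.28245902]), 'tool_rot': array([ 9.88709922e-01,  1.49839736e-01,  1.26895374e-05, -8.62717702e-04]), 'wrist_force': array([-0.83730962, -0.09969493,  0.05027898]), 'wrist_torque': array([-0.00975033,  0.01126121,  0.05133284]), 'finger_force': 0.0, 'opening': 85.69482419237114}
```

View pics/top0.png

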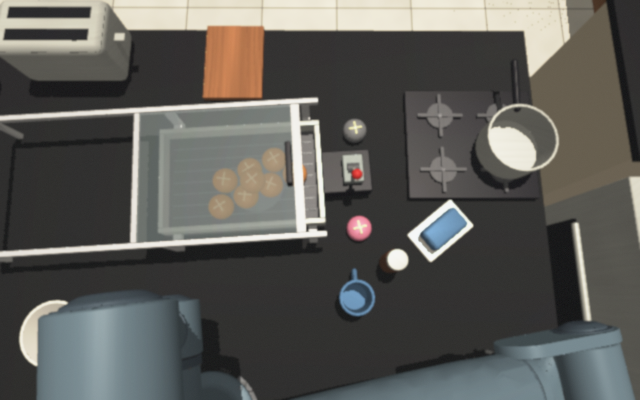

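View pics/scene0.png

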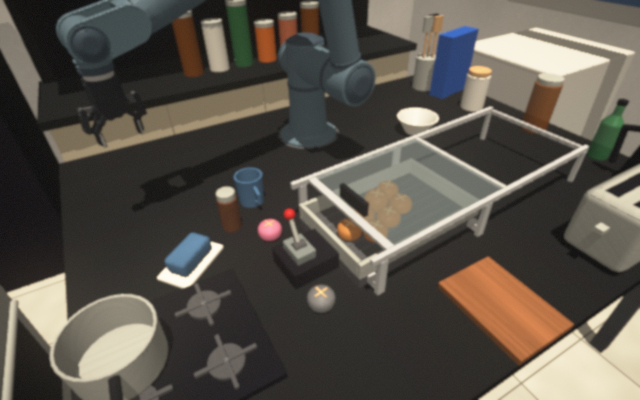

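```bash
cat > h.py <<'E'
from station import arm
import cv2,numpy as np
from scipy.spatial.transform import Rotation as R
def cam(n,obs=None):
    m=arm.camera_model(n); K=np.array(m["intrinsics"])
    if n=="wrist":
        o=obs or arm.get_obs(); T=np.eye(4); T[:3,:3]=R.from_quat(o["tool_rot"]).as_matrix(); T[:3,3]=o["ee_pos"]
        T=T@m["T_tool_cam"]; return K,T[:3,:3],T[:3,3]
    r=np.array(m["rotation"]); r=r if r.shape==(3,3) else R.from_quat(r).as_matrix()
    return K,r,np.array(m["origin"])
def ray(c,px,z):
    K,r,o=c; px=np.atleast_2d(px).astype(float)
    d=np.c_[px,np.ones(len(px))]@np.linalg.inv(K).T@r.T
    return o+d*((z-o[2])/d[:,2])[:,None]
def proj(c,p):
    K,r,o=c; q=(np.atleast_2d(p)-o)@r@K.T; return q[:,:2]/q[:,2:]
E
python3 - <<'E'
from h import *
im=cv2.imread("pics/top0.png"); c=cam("top")
print(ray(c,[[320,197]],0), proj(c,[[0,0,0]]))
# bright neutral structure
hsv=cv2.cvtColor(im,cv2.COLOR_BGR2HSV)
w=((hsv[...,2]>140)&(hsv[...,1]<60)).astype(np.uint8)*255
for x in (20,60,100,120,150,180,210,240,270):
    col=np.where(w[95:265,x])[0]+95
    s=np.split(col,np.where(np.diff(col)>1)[0]+1)
    print(x,[(int(a[0]),int(a[-1])) for a in s if len(a)])
print([ray(c,[p],123)[0,:2].round().tolist() for p in [(317,100),(325,235),(135,113),(135,240)]])
r=cv2.inRange(hsv,(0,150,100),(8,255,255))|cv2.inRange(hsv,(172,180,100),(180,255,255)); r[:, :335]=0;r[:,375:]=0
u=np.argwhere(r[140:200])[:,::-1].mean(0)+[0,140]; print("red",u,ray(c,[u],142))
cv2.imwrite("pics/c1.png",cv2.resize(im[85:270,110:380],None,fx=2.9,fy=2.9,interpolation=cv2.INTER_CUBIC))
E
```

```text
[[ 538.35941431 -261.81600705    0.        ]] [[209.25581346 420.4846143 ]]
20 [(115, 119), (250, 255)]
60 [(112, 116), (248, 252)]
100 [(110, 114), (245, 250)]
120 [(109, 113), (244, 249)]
150 [(107, 112), (242, 247)]
180 [(105, 110), (120, 136), (227, 245)]
210 [(104, 109), (127, 135), (200, 200), (212, 212), (225, 231), (238, 243)]
240 [(102, 108), (125, 134), (162, 162), (177, 180), (182, 185), (193, 193), (206, 206), (223, 229), (236, 241)]
270 [(100, 106), (123, 132), (148, 148), (152, 153), (171, 172), (180, 180), (182, 183), (196, 197), (221, 227), (234, 239)]
[[755.0, -254.0], [423.0, -272.0], [721.0, 188.0], [412.0, 160.0]]
red [356.35211268 173.36619718] [[ 563.71748352 -345.05617319  142.        ]]
```

View pics/c1.png

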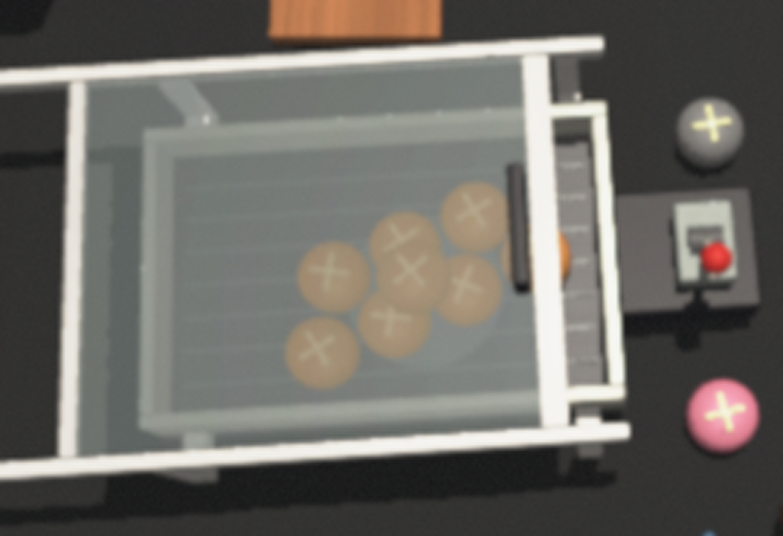

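```bash
python3 - <<'E'
from h import *
c=cam("top")
F=[(20,117),(60,114),(100,112),(120,111),(150,109.5),(180,107.5),(210,106.5),(240,105),(270,103)]
N=[(20,252.5),(60,250),(100,247.5),(120,246.5),(150,244.5),(180,242),(210,240.5),(240,238.5),(270,236.5)]
f=ray(c,F,123)[:,:2];n=ray(c,N,123)[:,:2]
pf=np.polyfit(f[:,1],f[:,0],1);pn=np.polyfit(n[:,1],n[:,0],1);print(pf,pn)
s=(pf[0]+pn[0])/2; ey=np.array([s,1])/np.hypot(s,1); ex=np.array([ey[1],-ey[0]])
print("sep",(f.mean(0)-n.mean(0))@ex)
off=(f@ex).mean()/2+(n@ex).mean()/2
e=ray(c,[(318,100),(327,233.6)],123)[:,:2]; ye=(e@ey); print("ends",ye)
o=ex*off+ey*(ye.mean()+202); yaw=np.arctan2(ex[1],ex[0]); print("origin",o,"yaw",yaw)
P=lambda px,z:((ray(c,px,z)[:,:2]-o)@np.c_[ex,ey]).round(1).tolist()
print("tip (-38,-280)",P([(356.4,173.4)],142))
cr=lambda a:[(110+x/2.9,85+y/2.9) for x,y in a]
print("beams",P(cr([(545,240),(73,270)]),123))
print("handle top",P(cr([(516,228),(514,165),(520,292)]),160))
print("rolls",P(cr([(473,216),(404,246),(333,276),(466,290),(394,322),(322,353),(537,255)]),70), "top",P(cr([(410,272)]),108))
print("rim",P(cr([(145,130),(145,430),(603,103),(622,395)]),75))
E
```

```text
[-5.90242143e-02  7.38759988e+02] [-6.35223876e-02  4.10321185e+02]
sep 328.44267116444297
ends [-302.23474184 -302.42441299]
origin [578.55814904 -65.06757294] yaw 0.061196791375747295
tip (-38,-280) [[-32.0, -278.7]]
beams [[-4.7, -143.9], [-6.6, 238.3]]
handle top [[-4.3, -122.8], [47.8, -123.6], [-56.2, -123.4]]
rolls [[36.0, -81.3], [12.8, -21.1], [-10.1, 40.0], [-29.3, -72.8], [-53.5, -10.9], [-76.5, 50.3], [-2.2, -134.7]] top [[-20.9, -31.2]]
rim [[130.0, 200.3], [-133.3, 195.8], [130.9, -199.7], [-128.6, -199.5]]
```

```bash
cat >> h.py <<'E'
O=np.array([578.6,-65.1]); YAW=0.0612
M=np.array([[np.cos(YAW),-np.sin(YAW)],[np.sin(YAW),np.cos(YAW)]])
def W(x,y,z): return [*(O+M@[x,y]),z]          # warmer -> world
def toW(p): return (np.atleast_2d(p)[:,:2]-O)@M   # world -> warmer
def Q(a=0):  # tool x at angle a (warmer frame), pointing down
    p=a+YAW; return [np.cos(p/2),np.sin(p/2),0,0]
def st():
    o=arm.get_obs(); return o["clock"],toW(o["ee_pos"])[0].round(1),o["ee_pos"][2].round(1),round(o["opening"],1),round(o["finger_force"],1),o["wrist_force"].round(1)
def snap(name,save=None):
    o=arm.get_obs(); im=arm.read_camera(name)
    if save: cv2.imwrite(f"pics/{save}.png",im)
    return im,cam(name,o)
E
python3 - <<'E'
from h import *
arm.goto(W(-2,-123,230),Q()); arm.gripper_to(50)
print(arm.movel(W(-2,-123,131),vel=150,f_stop=8),st())
arm.gripper_to(0); print(st())
arm.movel(W(-2,214,131),vel=120,f_stop=25); print(st())
arm.gripper_to(45); arm.movel(W(-2,214,230),vel=200)
arm.goto(W(-60,0,400),Q()); print(st())
snap("wrist","w1"); snap("top","t1")
E
```

```text
False (3.4417, array([  -1.3, -123.4]), np.float64(132.1), 50.2, 0.0, array([ 0. , -0.5,  1. ]))
(3.8583, array([  -1.4, -123.3]), np.float64(132.3), 13.1, 60.6, array([-0.9,  0.6,  5.2]))
(6.8167, array([ -2.4, 214.1]), np.float64(132.3), 13.0, 61.3, array([-7.6, -1.5, 10.3]))
(8.95, array([-60.1,   0.7]), np.float64(398.2), 45.1, 0.0, array([ 0.1, -0.5, -0.5]))
```

View pics/w1.png

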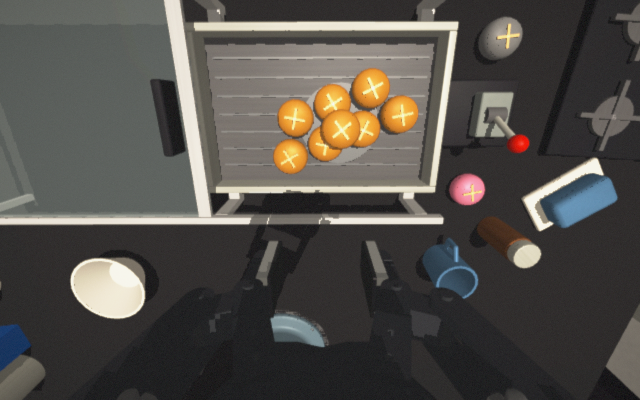

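```bash
cat >> h.py <<'E'
def rolls(im,c,z=70):
    h=cv2.cvtColor(im,cv2.COLOR_BGR2HSV)
    org=cv2.inRange(h,(8,140,90),(22,255,255))
    pale=cv2.inRange(h,(12,25,170),(32,190,255))
    reg=cv2.morphologyEx(org,cv2.MORPH_CLOSE,np.ones((9,9)))
    k=cv2.morphologyEx(cv2.bitwise_and(pale,reg),cv2.MORPH_CLOSE,np.ones((3,3)))
    n,l,s,ce=cv2.connectedComponentsWithStats(k)
    out=[]
    for i in range(1,n):
        if s[i,4]<15: continue
        p=toW(ray(c,[ce[i]],z))[0]
        if abs(p[0])<125 and abs(p[1])<195: out.append([*p,*ce[i],s[i,4]])
    return np.array(out).round(1)
E
python3 - <<'E'
from h import *
im=cv2.imread("pics/w1.png"); c=cam("wrist")
print(rolls(im,c)); 
print("top at 105", toW(ray(c,[(341,129)],105)))
e=[(193,25),(455,25),(187,190),(433,190)]; print("rim",toW(ray(c,e,75)))
print("t1 handle",toW(ray(cam("top"),[(0,0)],160)))
E
```

```text
[[ 4.260e+01 -7.850e+01  3.720e+02  8.620e+01  3.540e+02]
 [ 3.710e+01 -3.860e+01  3.465e+02  8.990e+01  2.400e+01]
 [ 2.130e+01 -1.660e+01  3.325e+02  1.005e+02  3.190e+02]
 [ 2.860e+01 -1.104e+02  3.915e+02  9.560e+01  2.100e+01]
 [ 8.500e+00 -4.930e+01  3.526e+02  1.088e+02  6.100e+01]
 [ 7.200e+00  2.010e+01  3.097e+02  1.097e+02  5.000e+01]
 [ 3.400e+00 -1.271e+02  4.005e+02  1.122e+02  3.550e+02]
 [-2.200e+00  4.290e+01  2.957e+02  1.157e+02  3.510e+02]
 [ 1.300e+00 -8.310e+01  3.732e+02  1.135e+02  2.800e+01]
 [-2.010e+01 -3.170e+01  3.413e+02  1.270e+02  3.860e+02]
 [-2.050e+01 -6.970e+01  3.643e+02  1.273e+02  2.620e+02]
 [-5.150e+01 -2.000e-01  3.222e+02  1.461e+02  1.120e+02]
 [-6.610e+01  5.400e+01  2.904e+02  1.547e+02  2.960e+02]]
top at 105 [[-19.70660094 -28.94297288]]
rim [[ 125.50446239  188.52319921]
 [ 125.49157741 -193.63484418]
 [-128.09535865  238.0535354 ]
 [-127.76635814 -195.40058382]]
t1 handle [[460.49207234 569.04187178]]
```

```bash
cat >> h.py <<'E'
def near(a): # choose half turn with smaller joint-6 excursion / reachable
    return a
def go(x,y,z,a):
    arm.goto(W(x,y,z),Q(a))
def pick(x,y,a,z,open_=85,f=10):
    arm.gripper_to(open_); go(x,y,z+75,a)
    hit=arm.movel(W(x,y,z),vel=160,f_stop=f)
    arm.gripper_to(0); s=st(); print("pick hit",hit,*s)
    p=s[1]; zc=s[2]; arm.movel(W(p[0],p[1],zc+70 if z<60 else zc+45),vel=200); print(" lifted",*st()[2:5]); return zc
def place(x,y,z,a,rel=76):
    zz=arm.get_obs()["ee_pos"][2]; zt=max(zz,108)
    go(x,y,zt,a); print(" before place",*st()[1:5])
    arm.movel(W(x,y,z+12),vel=180); hit=arm.movel(W(x,y,z-1),vel=40,f_stop=5)
    arm.gripper_to(rel); print(" placed hit",hit,*st()[:4]); arm.movel(W(x,y,115),vel=200)
E
python3 - <<'E'
from h import *
d=np.pi/180
z=pick(-22,-31,-38*d,70)
place(62,132,z-22,-90*d) if False else None
print(st())
E
```

```text
pick hit False 11.5167 [-20.4 -31.6] 72.2 58.7 63.8 [0.4 0.5 6.4]
 lifted 118.2 58.7 64.3
(11.9, array([-19.9, -31.9]), np.float64(118.2), 58.7, 64.3, array([ 0.1,  0.2, -0.2]))
```

```bash
python3 - <<'E'
from h import *
d=np.pi/180
arm.goto(W(62,132,118),Q(-90*d)); print(st())
arm.movel(W(62,132,65),vel=160); print(arm.movel(W(62,132,33),vel=40,f_stop=4),st())
arm.gripper_to(76); print(st()); arm.movel(W(62,132,115),vel=200)
go(-80,-10,330,0); im,c=snap("wrist","w2"); r=rolls(im,c); print(st(),r[r[:,4]>80])
E
```

```text
Traceback (most recent call last):
station.Unreachable: the arm cannot take that pose within its joint ranges
```

```bash
python3 - <<'E'
from h import *
d=np.pi/180
arm.goto(W(62,132,118),Q(-55*d)); print(st())
arm.movel(W(62,132,65),vel=160); print(arm.movel(W(62,132,33),vel=40,f_stop=4),st())
arm.gripper_to(76); print(st()); arm.movel(W(62,132,115),vel=200)
go(-80,-10,330,0); im,c=snap("wrist","w2"); r=rolls(im,c); print(st(),r[r[:,4]>80])
E
```

```text
(12.6583, array([ 60.9, 131.6]), np.float64(116.5), 58.9, 64.3, array([-0.3, -0.9, -0.8]))
True (13.85, array([ 61.4, 132.2]), np.float64(35.0), 58.5, 64.8, array([-2. ,  0.1,  4.1]))
(14.1667, array([ 60.3, 132.3]), np.float64(33.7), 76.1, 0.0, array([-0. , -1. , -0.7]))
(15.9417, array([-80.1,  -9.5]), np.float64(328.2), 76.1, 0.0, array([-0.6,  0.5,  0.6])) [[  61.   126.2  216.    52.1  552. ]
 [  41.3  -78.8  373.8   68.5  490. ]
 [  19.2  -17.3  326.9   86.7  476. ]
 [   2.8 -127.   407.6   99.4  487. ]
 [  -2.4   41.6  283.8  103.7  481. ]
 [ -20.3  -67.4  362.9  117.1  460. ]
 [ -26.9  -10.8  322.1  122.1  107. ]
 [ -43.9   -7.3  319.7  134.5  449. ]
 [ -65.9   53.   277.9  150.1  394. ]]
```

View pics/w2.png

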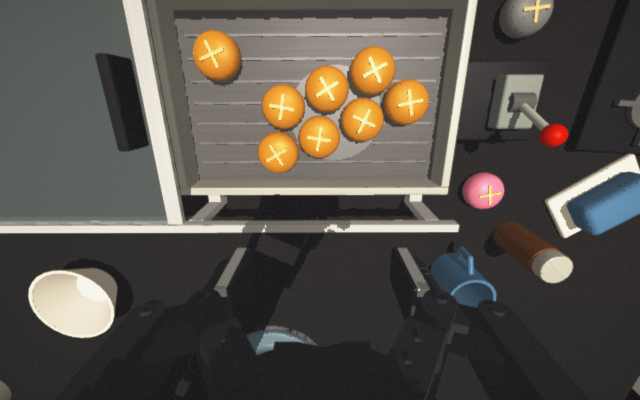

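```bash
cat >> h.py <<'E'
def clear(p,others,a,inner,outer,hw=12):
    u=np.array([np.sin(a),-np.cos(a)]); v=np.array([np.cos(a),np.sin(a)]); m=99
    for s in (1,-1):
        for q in others:
            e=(np.array(q)-p); du=e@u*s; dv=abs(e@v)
            m=min(m,np.hypot(max(inner-du,du-outer,0),max(dv-hw,0))-31)
        for k in (hw,-hw):
            c=p+u*s*outer+v*k; m=min(m,119-abs(c[0]),189-abs(c[1]))
    return m
def best(p,others,inner=43,outer=57.5):
    p=np.array(p); L=[]
    for deg in range(-55,236,5):
        a=np.radians(deg); u=np.array([np.sin(a),-np.cos(a)])
        for t in (-8,-4,0,4,8):
            L.append((clear(p+u*t,others,a,inner,outer)-.1*abs(t)-.008*abs(deg-20),deg,*(p+u*t).round(1)))
    return max(L)
def see(x=-80,y=-10,z=330,save=None):
    go(x,y,z,0); im,c=snap("wrist",save); r=rolls(im,c); return r[r[:,4]>200][:,:2]
SL=[(sx*62,y) for y in (132,42,-48,-140) for sx in (1,-1)]
E
python3 - <<'E'
from h import *
P=[(41.3,-78.8),(19.2,-17.3),(2.8,-127),(-2.4,41.6),(-20.3,-67.4),(-43.9,-7.3),(-65.9,53),(61,128)]
for i,p in enumerate(P): print(i,p,best(p,P[:i]+P[i+1:]))
S=[s for s in SL[1:]]
for s in S: print(s,best(s,P,29,49))
E
```

```text
0 (41.3, -78.8) (np.float64(-11.93906329417946), 110, np.float64(41.3), np.float64(-78.8))
1 (19.2, -17.3) (np.float64(-12.004194669521441), 50, np.float64(19.2), np.float64(-17.3))
2 (2.8, -127) (np.float64(12.33667899563147), 80, np.float64(2.8), np.float64(-127.0))
3 (-2.4, 41.6) (np.float64(-11.740274870354112), -10, np.float64(-2.4), np.float64(41.6))
4 (-20.3, -67.4) (np.float64(-11.93906329417946), 110, np.float64(-20.3), np.float64(-67.4))
5 (-43.9, -7.3) (np.float64(-11.010098633337138), -10, np.float64(-45.3), np.float64(-15.2))
6 (-65.9, 53) (np.float64(10.80948000308858), -40, np.float64(-60.8), np.float64(59.1))
7 (61, 128) (np.float64(11.42317097689621), -40, np.float64(58.4), np.float64(124.9))
(-62, 132) (np.float64(16.83872651588343), 50, np.float64(-55.9), np.float64(126.9))
(62, 42) (np.float64(12.268163450895155), 25, np.float64(65.4), np.float64(34.7))
(-62, 42) (np.float64(-3.8749401915016617), -30, np.float64(-58.0), np.float64(48.9))
(62, -48) (np.float64(-10.664649881811895), 95, np.float64(54.0), np.float64(-48.7))
(-62, -48) (np.float64(-11.566211933683674), 110, np.float64(-54.5), np.float64(-45.3))
(62, -140) (np.float64(8.598726515883442), -40, np.float64(67.1), np.float64(-133.9))
(-62, -140) (np.float64(8.918726515883442), 40, np.float64(-67.1), np.float64(-133.9))
```

```bash
cat >> h.py <<'E'
def move(p,others,tgt,ta,rel=74):
    p=np.array(p)-[1,1]; b=best(p,others); print("clear",b)
    z=pick(b[2],b[3],np.radians(b[1]),34)
    off=p-np.array(b[2:]); 
    place(*tgt,z,np.radians(ta),rel)
E
python3 - <<'E'
from h import *
P=[(41.3,-78.8),(19.2,-17.3),(2.8,-127),(-2.4,41.6),(-20.3,-67.4),(-43.9,-7.3),(-65.9,53),(61,128)]
move(P[6],P[:6]+P[7:],(-62,132),-55)
P[6]=(-62,132)
move(P[2],P[:2]+P[3:],(62,-140),70)
print(see(save="w3").tolist(),st())
E
```

```text
clear (np.float64(9.80948000308858), -40, np.float64(-61.8), np.float64(58.1))
pick hit False 18.1167 [-60.2  57.6] 36.3 58.3 62.6 [-3.1 -0.1  8.4]
 lifted 106.2 58.3 63.9
 before place [-63.3 132.5] 106.1 57.8 63.9
 placed hit True 20.25 [-62.3 131.9] 35.2 73.9
clear (np.float64(13.63938347514048), 80, np.float64(1.8), np.float64(-128.0))
pick hit False 24.4 [   3.4 -129. ] 36.4 58.8 64.8 [0.  0.2 4.3]
 lifted 106.0 58.9 64.4
 before place [  61.3 -139.3] 105.1 58.8 64.4
 placed hit True 26.4167 [  61.4 -139.7] 34.6 73.9
[[62.8, -139.8], [61.0, 126.0], [41.1, -79.3], [19.0, -17.3], [-2.7, 41.5], [-20.3, -67.6], [-43.6, -7.6], [-61.0, 133.6]] (28.2083, array([-80.1, -10.1]), np.float64(328.3), 73.8, 0.0, array([ 0.5, -0.3, -0.1]))
```

```bash
python3 - <<'E'
from h import *
P=dict(c=(62.8,-139.8),t=(61,126),A=(41.1,-79.3),B=(19,-17.3),D=(-2.7,41.5),E=(-20.3,-67.6),F=(-43.6,-7.6),g=(-61,133.6))
def ot(k): return [v for n,v in P.items() if n!=k]
def show(): 
    for k in "ABDEF": print(k,P[k],best(np.array(P[k]),ot(k)))
show()
for t in [(62,38),(-62,-140),(-62,40)]:
  for a in (-55,70,90,110): print(t,a,round(clear(np.array(t),[v for k,v in P.items() if k!="D"],np.radians(a),29,52),1))
P["D"]=(62,38);print();show()
P["A"]=(-62,-140);print();show()
P["F"]=(-62,42);print();show()
E
```

```text
A (41.1, -79.3) (np.float64(13.265081889508204), -40, np.float64(38.5), np.float64(-82.4))
B (19, -17.3) (np.float64(-12.145077874801997), 50, np.float64(19.0), np.float64(-17.3))
D (-2.7, 41.5) (np.float64(12.178366167100119), 80, np.float64(-2.7), np.float64(41.5))
E (-20.3, -67.6) (np.float64(-11.725559536608808), 110, np.float64(-20.3), np.float64(-67.6))
F (-43.6, -7.6) (np.float64(-11.408982589370018), -10, np.float64(-45.0), np.float64(-15.5))
(62, 38) -55 -13.7
(62, 38) 70 4.0
(62, 38) 90 5.0
(62, 38) 110 -4.7
(-62, -140) -55 2.3
(-62, -140) 70 4.0
(-62, -140) 90 5.0
(-62, -140) 110 4.0
(-62, 40) -55 7.5
(-62, 40) 70 -4.6
(-62, 40) 90 5.0
(-62, 40) 110 4.0

A (41.1, -79.3) (np.float64(13.265081889508204), -40, np.float64(38.5), np.float64(-82.4))
B (19, -17.3) (np.float64(-10.432126731876727), 50, np.float64(19.0), np.float64(-17.3))
D (62, 38) (np.float64(12.727015102235343), 40, np.float64(59.4), np.float64(41.1))
E (-20.3, -67.6) (np.float64(-11.725559536608808), 110, np.float64(-20.3), np.float64(-67.6))
F (-43.6, -7.6) (np.float64(12.632512689348752), -40, np.float64(-41
[... 207 characters left out ...]
 38) (np.float64(12.727015102235343), 40, np.float64(59.4), np.float64(41.1))
E (-20.3, -67.6) (np.float64(13.270517537730855), 80, np.float64(-24.2), np.float64(-66.9))
F (-43.6, -7.6) (np.float64(12.632512689348752), -40, np.float64(-41.0), np.float64(-4.5))

A (-62, -140) (np.float64(6.140000000000001), 90, np.float64(-54.0), np.float64(-140.0))
B (19, -17.3) (np.float64(19.17008596511614), 30, np.float64(23.0), np.float64(-24.2))
D (62, 38) (np.float64(12.727015102235343), 40, np.float64(59.4), np.float64(41.1))
E (-20.3, -67.6) (np.float64(27.903753584960764), 55, np.float64(-26.9), np.float64(-63.0))
F (-62, 42) (np.float64(14.138301444371493), -40, np.float64(-56.9), np.float64(48.1))
```

```bash
python3 - <<'E'
from h import *
P=dict(c=(62.8,-139.8),t=(61,126),A=(41.1,-79.3),B=(19,-17.3),D=(-2.7,41.5),E=(-20.3,-67.6),F=(-43.6,-7.6),g=(-61,133.6))
for k,t in [("D",(62,38)),("A",(-62,-140))]:
    move(P[k],[v for n,v in P.items() if n!=k],t,90); P[k]=t
print(see(save="w4").tolist(),st())
E
```

```text
clear (np.float64(11.178645810511158), 80, np.float64(0.2), np.float64(39.8))
pick hit False 30.6167 [ 1.9 39.3] 36.3 59.0 64.6 [-1.2 -0.3  7.3]
 lifted 106.1 58.8 64.4
 before place [61.2 38.4] 105.3 58.8 64.5
 placed hit True 32.6333 [61.4 38.2] 34.7 74.1
clear (np.float64(13.172526164160754), -40, np.float64(40.1), np.float64(-80.3))
pick hit False 36.25 [ 41.8 -81.1] 36.5 58.7 64.8 [-0.3  0.5  6.3]
 lifted 106.0 58.8 64.4
 before place [ -62.1 -139.9] 107.7 58.9 64.4
 placed hit True 40.025 [ -62.4 -139.8] 35.1 74.1
[[63.8, 40.0], [62.9, -139.9], [61.1, 126.1], [19.1, -17.4], [-20.3, -67.5], [-43.7, -7.4], [-55.4, -139.3], [-61.1, 133.8]] (42.1833, array([-80.2, -10.1]), np.float64(328.8), 73.7, 0.0, array([ 0. , -0.7,  0.7]))
```

```bash
python3 - <<'E'
from h import *
P=dict(D=(63.8,40),c=(62.9,-139.9),t=(61.1,126.1),B=(19.1,-17.4),E=(-20.3,-67.5),F=(-43.7,-7.4),A=(-55.4,-139.3),g=(-61.1,133.8))
for k,t in [("F",(-62,43)),("B",(62,-50)),("E",(-62,-48))]:
    move(P[k],[v for n,v in P.items() if n!=k],t,90); P[k]=t
r=see(save="w5"); print(r.tolist(),st())
from scipy.spatial.distance import pdist; print(sorted(pdist(r))[:8])
E
```

```text
clear (np.float64(12.80906688214114), -35, np.float64(-49.3), np.float64(-15.0))
pick hit False 44.3417 [-47.6 -15.7] 36.4 58.7 64.0 [-0.9  1.1  7.1]
 lifted 106.2 58.7 64.4
 before place [-62.2  43. ] 107.5 58.5 64.4
 placed hit True 47.8083 [-62.4  43.1] 35.2 74.2
clear (np.float64(19.335239375802065), 30, np.float64(22.1), np.float64(-25.3))
pick hit False 50.55 [ 23.8 -25.9] 36.4 58.7 64.8 [ 0.  -0.3  7.2]
 lifted 106.0 58.5 64.4
 before place [ 61.1 -49.6] 106.4 58.3 64.4
 placed hit True 53.2083 [ 61.4 -49.7] 34.7 74.0
clear (np.float64(24.925815152626793), 45, np.float64(-24.1), np.float64(-65.7))
pick hit False 55.725 [-22.5 -66.5] 36.3 58.9 64.6 [-0.3  1.3  5.6]
 lifted 106.1 58.4 64.3
 before place [-62.7 -47.7] 106.7 58.8 64.3
 placed hit True 58.1667 [-62.3 -47.9] 35.1 73.9
[[88.4, -64.4], [63.6, 40.1], [63.1, -139.6], [61.0, 126.1], [-54.5, 31.8], [-54.8, -51.7], [-55.4, -139.9], [-61.0, 133.6]] (60.2083, array([-80.3,  -9.9]), np.float64(328.6), 73.9, 0.0, array([-0.3, -0.2, -0.3]))
[np.float64(79.34185528458481), np.float64(83.50053892041656), np.float64(86.03929334902746), np.float64(88.20204079271636), np.float64(102.00730366008112), np.float64(107.40246738320307), np.float64(118.391300356065), np.float64(118.50037974622697)]
```

View pics/w5.png

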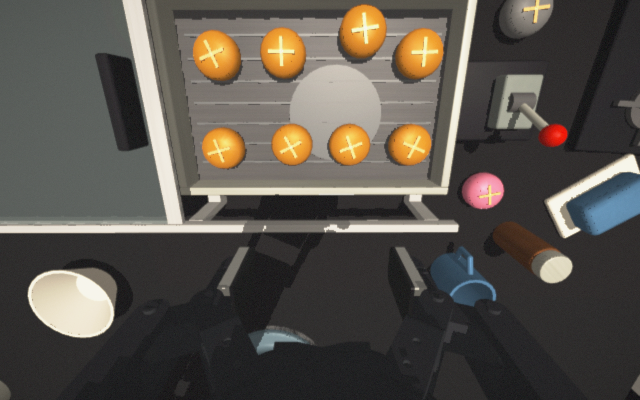

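```bash
python3 - <<'E'
from h import *
P=[[63.6,40.1],[63.1,-139.6],[61.0,126.1],[-54.5,31.8],[-54.8,-51.7],[-55.4,-139.9],[-61.0,133.6]]
print(best(np.array([88.4,-64.4]),P)); print(best(np.array([-54.5,31.8]),P[:3]+P[4:]+[[62,-50]]))
b=best(np.array([87.4,-65.4]),P)
if b[0]>1:
    move([88.4,-64.4],P,(62,-50),90)
    r=see(); print(r.tolist(),st())
    from scipy.spatial.distance import pdist; print(sorted(pdist(r))[:8])
E
```

```text
(np.float64(4.116817105907426), 15, np.float64(86.3), np.float64(-56.7))
(np.float64(17.827348749372113), 50, np.float64(-48.4), np.float64(26.7))
clear (np.float64(2.704031968468062), 15, np.float64(85.3), np.float64(-57.7))
pick hit False 62.5417 [ 87.  -58.4] 36.7 58.5 64.9 [-0.2 -0.7  5.6]
 lifted 106.2 58.8 64.4
 before place [ 61.4 -49.8] 106.8 58.4 64.4
 placed hit True 65.4083 [ 61.4 -49.8] 34.9 74.4
[[63.8, 40.0], [62.9, -50.2], [62.9, -140.2], [61.3, 125.9], [-54.9, -51.3], [-54.8, 32.1], [-55.1, -139.5], [-61.0, 133.8]] (67.375, array([-80.1, -10. ]), np.float64(328.6), 73.9, 0.0, array([ 1. , -0.4,  0.4]))
[np.float64(83.40005995201683), np.float64(85.93637181077638), np.float64(88.20022675707813), np.float64(89.99999999999999), np.float64(90.2044899104252), np.float64(101.88881194714169), np.float64(117.80513571147907), np.float64(118.00207625292023)]
```

```bash
python3 - <<'E'
from h import *
z=pick(-56,32,np.radians(90),34); place(-58,42,z,np.radians(90))
r=see(); print(r.tolist(),st())
from scipy.spatial.distance import pdist; print(sorted(pdist(r))[:6])
im,c=snap("top","t2")
q=rolls(im,c); print(q.tolist())
E
```

```text
pick hit False 69.9583 [-54.4  31.5] 36.1 58.4 64.7 [-1.1  1.   6.2]
 lifted 105.9 58.5 64.4
 before place [-59.3  42.9] 106.3 59.1 64.4
 placed hit True 71.8833 [-58.4  42.1] 34.9 76.0
[[63.7, 39.7], [62.7, -50.1], [62.7, -139.9], [60.9, 126.0], [-50.7, 41.9], [-54.8, -51.5], [-55.1, -139.2], [-61.0, 133.7]] (73.7917, array([-80.4,  -9.7]), np.float64(328.3), 76.3, 0.0, array([ 0.6, -0.3, -0.5]))
[np.float64(86.34541099560532), np.float64(87.70051311138378), np.float64(89.80000000000001), np.float64(89.80556775612524), np.float64(92.37602502814242), np.float64(93.48994598351204)]
[[60.5, -144.8, 297.9, 148.7, 342.0], [61.7, -53.7, 261.8, 150.4, 340.0], [65.0, 17.4, 233.4, 150.7, 46.0], [-61.4, -144.4, 300.3, 195.9, 374.0], [-57.2, 41.2, 224.7, 198.8, 383.0], [-61.3, -54.6, 263.8, 198.1, 373.0]]
```

View pics/t2.png

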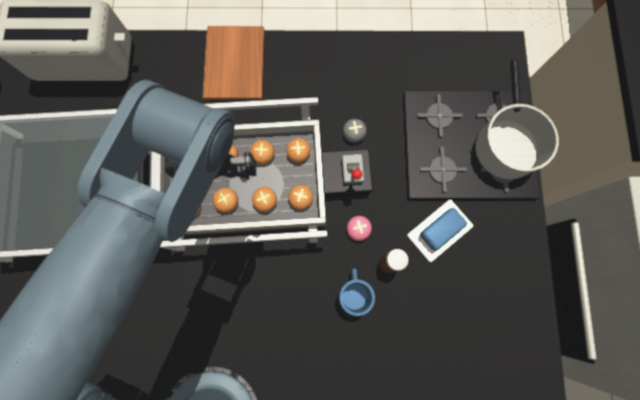

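```bash
python3 - <<'E'
from h import *
arm.gripper_to(45); go(-2,214,230,0); arm.movel(W(-2,214,131),vel=150,f_stop=8)
arm.gripper_to(0); print(st())
arm.movel(W(-2,-140,131),vel=120,f_stop=30); print(st())
print(arm.movel(W(-2,-175,131),vel=35,f_stop=18),st())
arm.gripper_to(45); arm.movel(W(-2,float(st()[1][1]),240),vel=200)
go(-100,-60,380,0); print(st()); snap("wrist","w6"); im,c=snap("top","t3")
E
```

```text
(76.45, array([ -1.2, 214. ]), np.float64(132.4), 12.9, 60.5, array([-1.1,  0. ,  5.8]))
(79.55, array([  -0.2, -140.7]), np.float64(132.4), 13.2, 60.2, array([4.9, 1.4, 2.8]))
True (80.3417, array([-1.00e-01, -1.67e+02]), np.float64(132.4), 13.2, 60.7, array([0.5, 2. , 3.6]))
(82.2667, array([-100.1,  -60.2]), np.float64(377.9), 44.6, 0.0, array([0.1, 0.2, 0.5]))
```

View pics/w6.png

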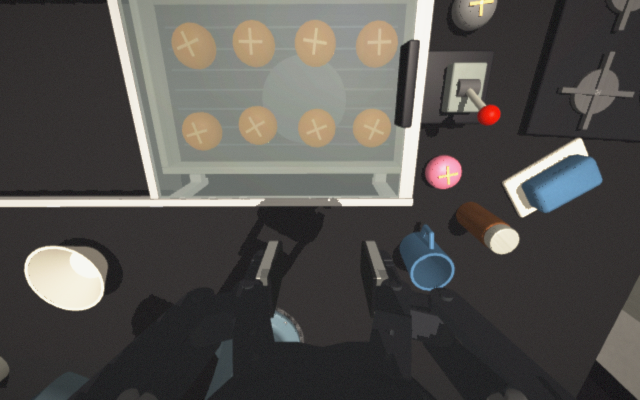

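```bash
python3 - <<'E'
from h import *
im=cv2.imread("pics/w6.png"); c=cam("wrist"); t=toW(ray(c,[(489,114)],142))[0]; print(t)
x0,y0=-38,float(t[1]) if abs(t[1]+280)<10 else -280.
arm.gripper_to(0); go(-85,y0,220,0)
print(arm.movel(W(-85,y0,124),vel=150,f_stop=6),st())
print(arm.movel(W(10,y0,124),vel=80,f_stop=15),st())
print(arm.movel(W(24,y0,124),vel=30,f_stop=10),st())
x=float(st()[1][0]); arm.movel(W(x-15,y0,124),vel=100); arm.movel(W(x-15,y0,230),vel=200)
go(-130,-100,360,0); im,c=snap("wrist","w7"); print(st())
E
```

```text
[ -35.24124597 -278.69249963]
False (84.7167, array([ -84.3, -279.1]), np.float64(125.4), -0.2, 0.0, array([-0.8, -0.1,  0.5]))
False (86.0583, array([   9.9, -278.8]), np.float64(124.1), 0.1, 0.0, array([-0.7,  0.2,  0.2]))
True (86.3833, array([  14. , -278.9]), np.float64(123.6), -0.2, 2.8, array([-4.2,  0. ,  3.8]))
(88.4167, array([-129.9, -100.5]), np.float64(358.6), 0.1, 0.0, array([ 0.1,  0.7, -0.3]))
```

View pics/w7.png

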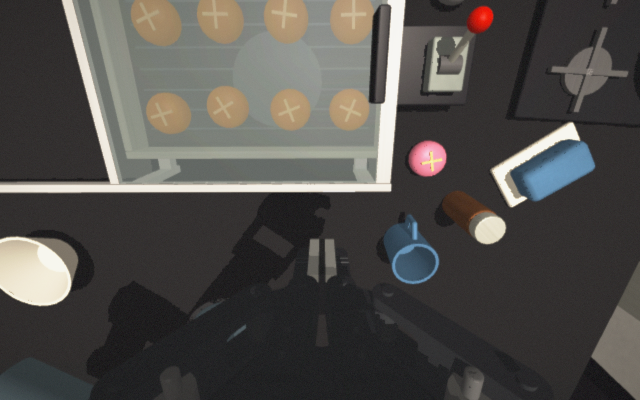

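```bash
python3 - <<'E'
from h import *
print(toW(ray(cam("wrist"),[(480,19)],142)))
print(arm.finish_job())
E
```

```text
[[  38.23157087 -277.98151411]]
the job is handed in; nothing more can be done
None
```

I handed the job in. By my camera checks all 8 rolls lie in one layer on the tray with centres at least 86 mm apart and two in each quarter. The guard is shut and was then followed by pushing the lever fully to on. The other things on the counter look unmoved, and the judge's verdict was not shown.

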